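# Hook the return spring back on its anchor post

## Task

Take the spring puller from its stand, put its pin down into the eye of the loose return spring in the opened instrument, draw the spring out until the puller gently touches the sprung stop plate, swing the spring's hook in round the anchor post and ease it back until the post alone holds the spring. Handle the spring only with the puller, never force the spring end or push the stop plate back more than a light touch, then stand the puller back in its hole and leave everything else on the bench where it is.

Things in the scene. Friction and masses are not known exactly. Their poses are not given: they have to be found in the camera images.
- puller_grip (a point): Centre of the spring puller's square wooden handle (24 x 24 mm, 50 mm tall, 25 mm above and below this point). The puller stands upright, pin down: z up along the tool, x and y square to the handle's faces. Below the handle: guard disc 34 mm across, 4 mm thick; shank 9 mm across, 40 mm long; collar 16 mm across, 3 mm thick; bevelled pin 6 mm across, 12 mm long.
- puller_tip (a point): Lowest point of the puller's pin, on the tool's axis, 84 mm below puller_grip; same axes. The underside of the collar is 12 mm above it, the underside of the guard disc 55 mm above it. In the stand it hangs 20 mm above the bench.
- stand_hole (a point): Centre of the 24 mm hole in the top face of the black stand, 75 mm above the bench; z up. The top is 90 x 100 mm, 8 mm thick, open underneath. The puller hangs here by its guard disc, shank through the hole, and goes back here. Along the stand's +y edge, 38 mm from the hole, is a row of steel bits 8 mm high.
- stand: The black stand, fixed; origin under stand_hole at bench level, z up.
- spring_pivot (a point): Upright pin in the instrument about which the fixed end of the spring turns, 45 mm above the bench, at the spring's height. The axes are the instrument's: +y is the direction in which the spring is drawn, from the pivot towards the anchor post; the hook starts on the post's -x side and comes in by travelling in +x; z up.
- slot_mid (a point): Middle of the adjusting slot in the deck, 45 mm above the bench, 108 mm along +y from spring_pivot; same axes. The anchor post stands on this line (x = 0 here) but its bracket is clamped anywhere from 11 mm nearer the pivot to 11 mm farther, to be seen or felt. Post 8 mm thick, with a 12 mm head from 54 to 57 mm above the bench: the hook cannot drop over it, it comes in from the side.
- chassis: The opened white instrument, fixed, 220 x 250 mm, walls 42 mm high, deck 20 mm above the bench; origin at bench level under its middle; same axes as spring_pivot. Nothing in it is higher than 50 mm except post (57 mm) and stop plate with its carrier (78 mm), both on one sliding bracket.
- pull_eye (a point): Centre of the eye at the spring's free end: hole 9.7 mm across, wire 3 mm, axis upright, 45 mm above the bench, 112 mm from the pivot when relaxed. Its +x points along the spring away from the pivot. It gives about 0.6 N per mm when pressed from above.
- hook: Flat steel hook with the eye; origin 42 mm from the eye's centre towards the pivot, axes as pull_eye. Its throat opens to its -y side. Hooked, the eye's centre is 22 mm beyond the post's centre. A lip keeps the post in: the eye must be 27 mm or more beyond the post's centre (in the instrument's +y) while crossing. Then 2 mm side play. Bears at most 15 N from the puller; no gripper contact.
- spring (a joint): Turn of the spring about the pivot, rad, 0 = pointing straight along the instrument's +y at the post, positive = swung to the post's -x side, where it starts (0.29 to 0.45).
- hook_slide (a joint): Stretch of the spring, m, 0 = relaxed. The pull is 2 N at once and 0.2 N more per mm (about 9 N at 35 mm; mechanical end at 45 mm). Hooked on the post it stays between 7 and 29 mm, depending on where the post is clamped.
- stop (a joint): Travel of the sprung stop, m, 0 = untouched, grows as it is pushed back in +y (1.2 N per mm, end at 6 mm; over 3.5 mm is too much). Upright dark plate square to +y, 56 to 78 mm above the bench, from 12 mm on the +x side to 56 mm on the -x side of the slot's line, on the post's bracket. The puller's shank touches it when the pin's axis is 32 mm beyond the post's centre.
- puller: The spring puller as a whole, about 110 g; origin at its lowest point (as puller_tip).
- meter_center (a point): Bystander: yellow hand meter lying flat, 135 x 70 x 40 mm, its centre.
- spool_center (a point): Bystander: grey spool, 56 mm across, 40 mm tall, its centre.
- bottle_center (a point): Bystander: white bottle, 40 mm across, 95 mm tall, its centre.
- driver: Bystander: screwdriver lying on the bench, 170 mm long, middle of its length, at bench level.
- pliers: Bystander: small pliers lying flat, 130 mm long, near their joint, at bench level.
- terminals: Bystander: cream terminal strip 18 x 80 x 22 mm, centre of its underside.
- relay: Bystander: grey relay block 30 x 28 x 24 mm between stand and instrument, centre of its underside.
- screwjar: Bystander: small jar 52 mm across, 55 mm tall, centre of its underside.
Things that resemble listed ones, but are neither listed nor needed, are in the scene too. What is shaped like the puller but red is not meant.

How it is judged:
On the way, in this order (a step that is already met when the one before it is completed fails the run):
1. the puller is lifted clear out of its stand (height (world z) of puller_tip above 0.08 m), for 0.1 s.
2. the puller's pin draws the spring out by more than 6 mm (value of joint hook_slide above 0.006 m and contact force between puller and hook above 1 N), for 0.1 s.
3. the stop plate has been touched by the puller (value of joint stop above 0.0004 m), for 0.02 s.
4. the post alone holds the stretched spring, in line with the slot, the puller being out of the eye (value of joint hook_slide above 0.004 m and value of joint spring between -0.05 and 0.05 rad and contact force between puller and hook below 0.1 N and height (world z) of puller_tip above 0.058 m), for 0.3 s.
At the end, for the whole second after the job is handed in: The spring stays stretched by more than 4 mm with nothing but the post holding it and points at the post within 0.05 rad; the puller hangs at rest and upright (within 0.08 rad) in its stand hole, its tip within 8 mm of the hole's axis and 16 to 24 mm above the bench, released (value of joint hook_slide above 0.004 m and value of joint spring between -0.05 and 0.05 rad and contact force between puller and hook below 0.1 N and horizontal distance between puller_tip and stand_hole below 0.008 m and height (world z) of puller_tip between 0.016 and 0.024 m and angle between puller_grip's own z axis and vertical below 0.08 rad and linear speed of puller below 0.02 m/s); the robot touches nothing.
It fails at once if the puller presses or pulls on the spring end with more than 15 N (contact force between puller and hook above 15 N).
It fails at once if the stop plate is pushed back more than 3.5 mm (value of joint stop above 0.0035 m).
It fails at once if the gripper touches the spring end (contact force between the fingers and hook above 0.5 N).
It fails at once if a bystander is moved more than 20 mm (distance of any of meter_center, spool_center, bottle_center, driver, pliers, terminals, relay, screwjar from where it was at the start of the episode above 0.02 m).
It also fails if it takes over 61 s, if anything falls off the work surface, if the arm or the gripper's body presses on something with over 40 N, if the wrist force passes 120 N, or if a joint passes its speed limit or range.

## Robot

A 6-joint arm with a two-finger parallel gripper is mounted at the origin on the work surface. World frame = base frame: x ahead of the robot, y to its left, z up, the work surface at z = 0. Lengths are in m, angles in rad, forces in N, time in s.
With the tool pointing down it reaches from about 0.35 to 0.975 m from the base axis. Payload 4.9 kg.
Tool frame: the origin (TCP) lies at the very end of the fingers, on their centre line; the grasp point (between the pads) lies 19 mm behind it; z points along the fingers, y is the line along which they close (so a half turn about z gives the same grasp; the last joint's range is limited). The gripper opens to 85 mm and grips with 20 to 120 N. Pads are 22 mm wide; open, the fingers measure 114 mm over their backs; the gripper's body (76 mm by 85 mm) begins 54 mm behind the grasp point. The pads swing forward as they close: fully open they stand 13 mm farther back than shut.
Start: joints at [-1.438, 0.053, 1.613, -0, 1.476, -0.119], TCP at [0.156, -0.605, 0.2] pointing down, gripper open.
Joint ranges: [-3.01, 3.01], [-1.01, 2.22], [0.06, 2.58], [-1.02, 4.17], [0.09, 2.62], [-3.14, 3.14]. Speed limits (rad/s): [2.57, 2.57, 3.14, 3.14, 3.14, 3.14].

## Interface

Orientations are given as [roll, pitch, yaw] about the fixed x, y, z axes, in that order (R = Rz(yaw) Ry(pitch) Rx(roll)).
In Python, from station import ctrl, viewer gives the robot as it stands.
- The arm moves only by the tool servo_tool, never from a script. Its argument "rows" is text: rows parted by semicolons, each of 4 numbers parted by spaces: the shift along the world's x, y, z in mm, then the turn about the world's z in degrees. In form: dx dy dz roll; .... A call has 1 to 20 rows; each row shifts and turns the commanded pose from where the row before left it; what a row does not reach is not made up. A row lasts 1/8 s, in which the tool goes at most 62.5 mm and 10.7 degrees, less where a joint would pass 70% of its speed; a pose out of reach is approached as far as the arm can. A call with a gripper value outside its range is refused whole. "fingers" is the opening in per cent of the stroke, from 0 (shut) to 100 (fully open), set as the call begins (left out, the last holds). The fingers move at their own pace and stop on an object; "newtons" is the grip in N (left out, the last holds). Time passes only in rows, so rows that do not move let the fingers close. It gives the time, the measured TCP pose, the force, the opening and the grip force at its end, in the units of the state.
- ctrl.get_obs(): the state, without advancing time (a new reading comes with each control period).
- viewer.snapshot(name): name is "side" or "top"; returns a dict with "pixels" (420x560x3 uint8, red, green, blue), "fx", "fy", "cx", "cy" (pixels), "world_to_cam" (4x4, takes a point from world to camera coordinates). Camera axes: x right, y down, z forward; pixel columns grow to the right and rows downward; lengths in m; the calibration is good to about 2 mm. A picture is of the moment at which its call begins. There is no depth.
- ctrl.sign_off(): hands the job in; it is judged then, once.
The state is a dict: "time_s": time; "joint_pos": joint angles; "joint_vel": joint speeds; "joint_efforts": joint torques, N m; "ee_pos": TCP position; "orientation": TCP orientation; "contact_force": force on the tool from outside, world axes, zero at the start; "ft_torque": the same for the moment, N m; "opening": finger opening in m; "grasp_force": force on a finger pad.
Only numpy, scipy, OpenCV 4.12 (cv2) and the standard library are available. Lean on these libraries where they do the work, as an engineer would, in place of code of your own. Each camera call takes 0.05 s, during which the arm holds its last target. There are 200 camera calls.

## Working session

There is one attempt and no reset: what is moved stays moved. The work goes in short steps, Python scripts to look and compute and a tool call to move; the robot and the scene stay as the last step left them, time stands still between calls to the robot, and variables do not carry over. Pictures are saved under pics/ and viewed, at most 10 in all, crops included, and the job is handed in when it is done.

Besides the shell and the picture viewer there is one more tool, called as name(argument=value, ...) on one line, values as JSON. servo_tool: Moves the arm, as the interface text tells. Its arguments: {"type":"object","properties":{"rows":{"type":"string"},"fingers":{"type":"number"},"newtons":{"type":"number"}},"required":["rows"]}

```bash
mkdir -p pics; ls
cat > h.py <<'E'
import numpy as np, cv2
from station import ctrl, viewer
def snap(n,tag):
    s=viewer.snapshot(n); np.savez(f'{tag}.npz',**{k:np.array(v) for k,v in s.items()})
    cv2.imwrite(f'pics/{tag}.png',s['pixels'][:,:,::-1]); return s
def load(tag): return dict(np.load(f'{tag}.npz'))
def ray(s,u,v):
    M=s['world_to_cam'];R=M[:3,:3];t=M[:3,3]
    d=R.T@np.array([(u-s['cx'])/s['fx'],(v-s['cy'])/s['fy'],1]);return -R.T@t,d
def at_z(s,u,v,z):
    o,d=ray(s,u,v);return o+d*(z-o[2])/d[2]
def proj(s,p):
    M=s['world_to_cam'];c=M[:3,:3]@np.array(p)+M[:3,3]
    return np.array([s['fx']*c[0]/c[2]+s['cx'],s['fy']*c[1]/c[2]+s['cy']])
def crop(s,u0,v0,w,h,k,tag):
    im=s['pixels'][v0:v0+h,u0:u0+w,::-1];cv2.imwrite(f'pics/{tag}.png',cv2.resize(im,None,fx=k,fy=k,interpolation=cv2.INTER_CUBIC))
E
python3 - <<'E'
from h import *
for n in('top','side'):
    s=snap(n,n+'0'); M=s['world_to_cam']; print(n,s['fx'],s['cx'],s['cy'],-M[:3,:3].T@M[:3,3],M[2,:3])
print(ctrl.get_obs())
E
```

```text
pics
top 459.73454190131224 277.40616505730287 202.8068808570919 [0.46617361 0.07121761 1.1565119 ] [ 0.12543003 -0.01147764 -0.99203607]
side 431.54103411363917 279.73147625919677 203.2913615463547 [0.26639534 0.77085453 0.79611383] [ 0.28473884 -0.69086725 -0.66454965]
{'time_s': 0.1, 'joint_pos': array([-1.43799980e+00,  5.32990532e-02,  1.61413476e+00, -9.71877735e-06,
        1.47601276e+00, -1.19009652e-01]), 'joint_vel': array([-1.37753017e-03, -1.46418969e-03, -3.94011856e-03,  5.99831003e-05,
       -2.24509454e-03,  5.44268174e-04]), 'joint_efforts': array([ 1.12514303e-03, -3.94904351e+01, -3.71362102e+01, -4.72896227e-05,
        3.96392730e-03,  1.50650555e-05]), 'ee_pos': array([ 0.15563054, -0.60467767,  0.19889403]), 'orientation': array([-3.13975070e+00, -2.10508733e-04,  2.51806916e-01]), 'contact_force': array([ 0.47086891,  0.21357243, -0.32561357]), 'ft_torque': array([ 0.02419958, -0.02323459,  0.01165484]), 'grasp_force': 0.0, 'opening': 0.08573957417560545}
```

View pics/top0.png

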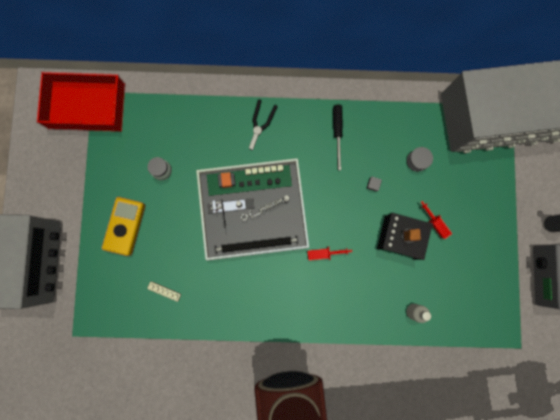

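View pics/side0.png

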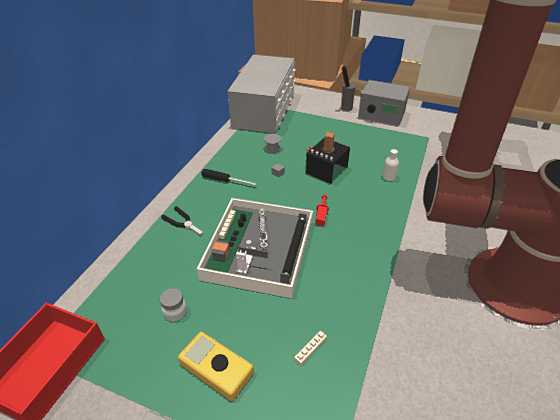

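The top view shows the instrument around (252,208), its pivot side right at (287,198), the eye at about (244,216), and the stop/post white bracket at (230,206). Candidates for the puller are the wooden handle in the black stand at (412,236), and the red lookalikes at (318,254) and (435,220). I choose the wooden one and will check it in crops.

Run:
```python
from h import *
t=load('top0');s=load('side0')
a=[(t,195,155,115,105),(t,370,195,90,75),(s,195,195,120,105),(s,290,120,80,70)]
ims=[cv2.resize(c['pixels'][v:v+h,u:u+w,::-1],(400,300),interpolation=cv2.INTER_CUBIC) for c,u,v,w,h in a]
cv2.imwrite('pics/c0.png',np.vstack([np.hstack(ims[:2]),np.hstack(ims[2:])]))
```

```text
(no output)
```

View pics/c0.png

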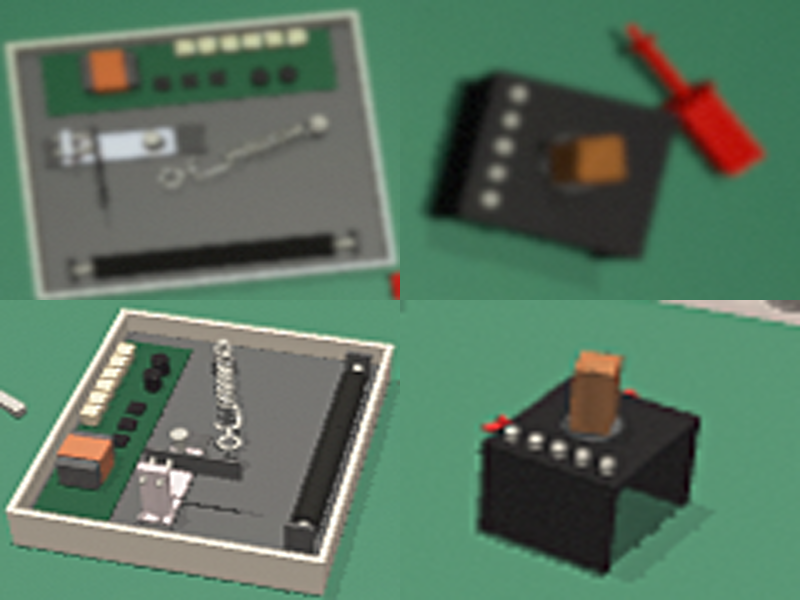

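The crops confirm it: the wooden handle is in the stand (top ≈(415.7,234.8)), with the pivot at (286.4,197.7), the eye at (244.2,217.0) and the post at (238.7,204). The stop plate is the thin dark line at about (224,204).

```bash
cat >> h.py <<'E'
def tri(t,a,s,b):
    o1,d1=ray(t,*a);o2,d2=ray(s,*b)
    k=np.linalg.lstsq(np.c_[d1,-d2],o2-o1,rcond=None)[0];p,q=o1+k[0]*d1,o2+k[1]*d2
    return (p+q)/2,np.linalg.norm(p-q)
E
python3 - <<'E'
from h import *
np.set_printoptions(precision=4,suppress=True)
t=load('top0');s=load('side0')
T=lambda x,y:(195+x/3.478,155+y/2.857)
S=lambda x,y:(195+x/3.333,195+(y-300)/2.857)
T2=lambda x,y:(370+(x-400)/4.444,195+y/4)
S2=lambda x,y:(290+(x-400)/5,120+(y-300)/4.286)
for n,a,b,z in [('pivot',T(318,122),S(222,345),.048),('eye',T(171,177),S(229,441),.045),('post',T(152,140),S(178,434),.057),('handletop',T2(602,159),S2(599,360),.129)]:
    print(n,tri(t,a,s,b),at_z(t,*a,z),at_z(s,*b,z))
c=[at_z(t,*T(*p),.042) for p in[(9,42),(355,12),(397,262),(40,297)]]
cs=[at_z(s,*S(*p),.042) for p in[(10,512),(124,310),(393,347),(325,590)]]
for c in(c,cs):
  print(np.array(c),np.mean(c,0))
  for i in range(4):
    d=c[(i+1)%4]-c[i];print(np.hypot(*d[:2]),np.degrees(np.arctan2(d[1],d[0])))
print('plate ends', at_z(t,*T(94,130),.078),at_z(t,*T(106,222),.078))
print('guard',at_z(s,*S2(596,425),.079))
# stand top corners: top view, side view
print([at_z(t,*T2(*p),.075) for p in[(487,72),(672,108),(640,258),(447,215)]])
print([at_z(s,*S2(*p),.075) for p in[(484,436),(570,375),(698,420),(618,480)]])
print('bits',[at_z(t,*T2(*p),.083) for p in[(518,93),(504,146),(490,199)]])
E
```

```text
pivot (array([0.6194, 0.0367, 0.0477]), np.float64(0.00026230950529545116)) [0.6195 0.0368 0.048 ] [0.6192 0.037  0.048 ]
eye (array([0.5695, 0.1379, 0.043 ]), np.float64(0.0007590745596911148)) [0.5697 0.1379 0.045 ] [0.5683 0.1395 0.045 ]
post (array([0.6008, 0.1522, 0.0529]), np.float64(0.0019074012790381719)) [0.5994 0.1515 0.057 ] [0.5999 0.1558 0.057 ]
handletop (array([ 0.5332, -0.2533,  0.1263]), np.float64(0.0006739050313096176)) [ 0.5334 -0.2524  0.129 ] [ 0.5319 -0.2493  0.129 ]
[[ 0.6831  0.2569  0.042 ]
 [ 0.7173  0.0128  0.042 ]
 [ 0.5025 -0.0214  0.042 ]
 [ 0.466   0.2246  0.042 ]] [0.5922 0.1182 0.042 ]
0.24651074249761787 -82.02049677736686
0.217488680037799 -170.93807720639802
0.2487432299505186 98.43953302682849
0.21945510438905966 8.471396971129593
[[ 0.676   0.2615  0.042 ]
 [ 0.7143  0.0162  0.042 ]
 [ 0.4983 -0.0156  0.042 ]
 [ 0.4526  0.2517  0.042 ]] [0.5853 0.1284 0.042 ]
0.2483707162555243 -81.12056912393956
0.2183391182597793 -171.63945844171545
0.27113485170081525 99.71306429334791
0.2236445178963379 2.535280985794357
plate ends [0.604  0.1897 0.078 ] [0.5283 0.1783 0.078 ]
guard [ 0.5294 -0.2475  0.079 ]
[array([ 0.5867, -0.2082,  0.075 ]), array([ 0.5683, -0.3072,  0.075 ]), array([ 0.4795, -0.289 ,  0.075 ]), array([ 0.5016, -0.1868,  0.075 ])]
[array([ 0.5873, -0.2167,  0.075 ]), array([ 0.5639, -0.3067,  0.075 ]), array([ 0.4771, -0.2811,  0.075 ]), array([ 0.5005, -0.1972,  0.075 ])]
bits [array([ 0.5739, -0.2225,  0.083 ]), array([ 0.5425, -0.215 ,  0.083 ]), array([ 0.5113, -0.2075,  0.083 ])]
```

Run:
```python
from h import *
t=load('top0');s=load('side0')
a=cv2.resize(t['pixels'][215:255,392:440,::-1],(480,400),interpolation=cv2.INTER_CUBIC)
b=cv2.resize(s['pixels'][128:168,312:344,::-1],(320,400),interpolation=cv2.INTER_CUBIC)
cv2.imwrite('pics/c1.png',np.hstack([a,b]))
```

```text
(no output)
```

View pics/c1.png

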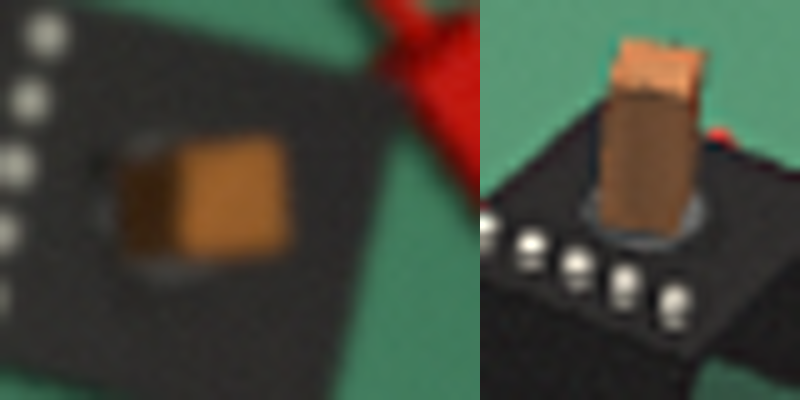

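servo_tool(rows="38 35 0 7;38 35 0 7;38 35 0 7;38 35 0 7;38 35 0 7;38 35 0 7;38 35 0 7;38 35 0 7;38 35 0 7;35 37 0 0;0 0 0 0", fingers=80, newtons=110)

```text
time_s: 1.48
ee_pos: [0.5341, -0.2507, 0.1993]
orientation: [-3.141, -0.001, 1.356]
contact_force: [-0.8, -0.1, -0.2]
opening: 0.0685
grasp_force: 0.0
```

The handle's top centre is at (415.5,234.7), yawed about +4°. I'll align and descend.

servo_tool(rows="-1 -2 -10 8;0 0 -20 8;0 0 -25 0;0 0 -25 0;0 0 -20 0;0 0 -11 0;0 0 0 0")

```text
time_s: 2.35
ee_pos: [0.5311, -0.2552, 0.0882]
orientation: [-3.14, -0.001, 1.63]
contact_force: [0.5, 0.5, -0.1]
opening: 0.0685
grasp_force: 0.0
```

servo_tool(rows="0 0 0 0;0 0 0 0;0 0 0 0;0 0 0 0;0 0 0 0;0 0 0 0", fingers=0)

```text
time_s: 3.1
ee_pos: [0.5326, -0.2558, 0.0906]
orientation: [3.14, 0.002, 1.631]
contact_force: [-0.7, 0.3, 4.9]
opening: 0.0202
grasp_force: 108.0
```

servo_tool(rows="0 0 5 0;0 0 10 0;0 0 20 0;0 0 25 0;0 0 25 0;0 0 5 0;0 0 0 0;0 0 0 0")

```text
time_s: 4.1
ee_pos: [0.531, -0.2548, 0.1776]
orientation: [-3.14, -0.001, 1.631]
contact_force: [-0.3, 0.0, -1.4]
opening: 0.0199
grasp_force: 108.1
```

servo_tool(rows="1 20 0 -5;2 30 0 -8;4 39 0 -9;4 39 0 -9;4 39 0 -9;4 39 0 -9;4 39 0 -9;4 39 0 -9;4 39 0 -9;3 34 0 -9;3 25 0 0;0 12 0 0;0 0 0 0;0 0 0 0")

```text
time_s: 5.85
ee_pos: [0.5686, 0.1379, 0.1786]
orientation: [3.141, 0.001, 0.146]
contact_force: [-0.5, 0.2, -0.9]
opening: 0.0199
grasp_force: 108.1
```

Run:
```python
from h import *
print(ctrl.get_obs())
s=snap('side','s1');t=snap('top','t1')
a=cv2.resize(s['pixels'][150:270,210:310,::-1],(500,600),interpolation=cv2.INTER_CUBIC)
b=cv2.resize(t['pixels'][160:260,200:250,::-1],(300,600),interpolation=cv2.INTER_CUBIC)
cv2.imwrite('pics/c2.png',np.hstack([a,b]))
```

```text
{'time_s': 5.85, 'joint_pos': array([ 1.10971947e-01, -2.71277070e-02,  1.72936200e+00, -4.15048098e-04,
        1.44002639e+00,  1.53552706e+00]), 'joint_vel': array([-0.00568616, -0.00409503, -0.00273726,  0.00211594, -0.00143117,
       -0.00019732]), 'joint_efforts': array([ 4.02630642e-01, -3.59084022e+01, -3.72006941e+01,  1.68065540e-02,
       -1.73386925e-03, -1.49406005e-03]), 'ee_pos': array([0.56855073, 0.137884  , 0.17863528]), 'orientation': array([3.14120500e+00, 6.82127811e-04, 1.46295339e-01]), 'contact_force': array([-0.47807365,  0.2210209 , -0.86473157]), 'ft_torque': array([-0.00194862,  0.01873844, -0.00740304]), 'grasp_force': 108.12367402017117, 'opening': 0.019940323522655446}
```

View pics/c2.png

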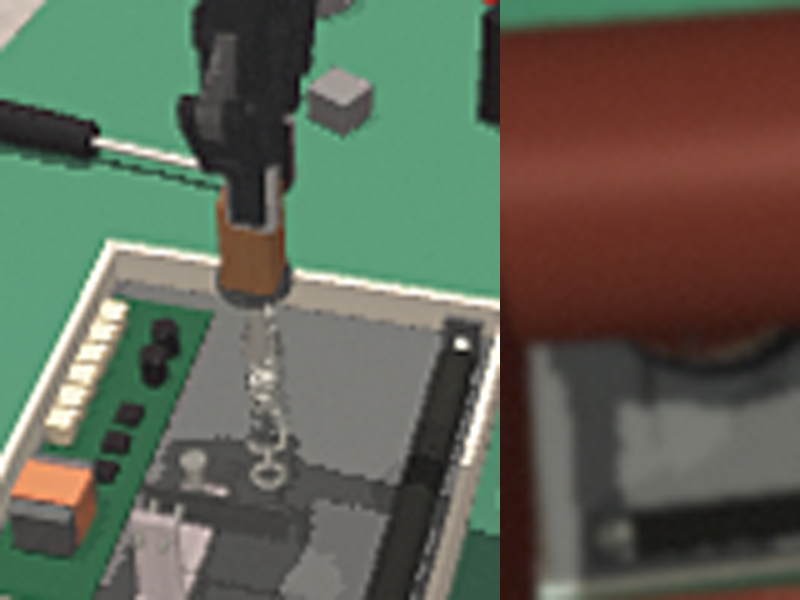

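The puller is held upright above the eye, which is at side pixel (263.6,244.4); its pin blends with the spring. I'll lower it for a near comparison.

servo_tool(rows="0 0 -10 0;0 0 -20 0;0 0 -15 0;0 0 -10 0;0 0 0 0;0 0 0 0")

```text
time_s: 6.7
ee_pos: [0.5691, 0.1388, 0.1245]
orientation: [3.142, -0.001, 0.147]
contact_force: [-0.2, 0.0, -0.5]
opening: 0.0197
grasp_force: 108.1
```

Run:
```python
from h import *
o=ctrl.get_obs();p=o['ee_pos'];print(p,o['contact_force'])
s=snap('side','s2')
for n,q in [('tip',p+[0,0,-.0706]),('collar',p+[0,0,-.0571]),('guard',p+[0,0,-.0136]),('eye',[.5697,.1379,.045])]: print(n,proj(s,q))
a=cv2.resize(s['pixels'][205:255,235:295,::-1],(720,600),interpolation=cv2.INTER_CUBIC)
cv2.imwrite('pics/c3.png',a)
```

```text
[0.56913833 0.13881752 0.12453124] [-0.18812091  0.03448592 -0.46294449]
tip [263.39793146 241.45582916]
collar [263.22326245 237.47330442]
guard [262.63864551 224.14379935]
eye [263.45079384 243.72312586]
```

View pics/c3.png

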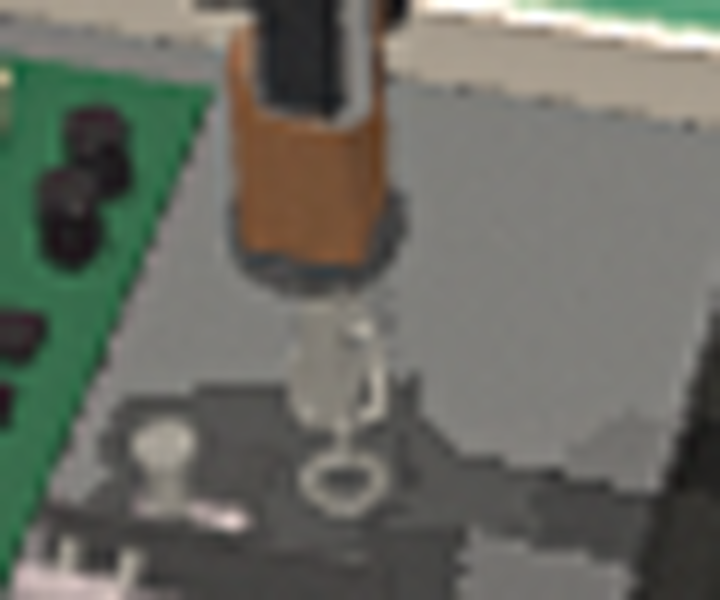

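Run:
```python
from h import *
from scipy.optimize import least_squares
s=load('s2');p=np.array([.56914,.13882,.12453])
P=lambda x,y:(235+(x+.5)/12-.5,205+(y+.5)/12-.5)
def disc(ax,z,r):
    a=np.linspace(0,2*np.pi,181);return np.array([proj(s,[ax[0]+r*np.cos(k),ax[1]+r*np.sin(k),z]) for k in a])
def f(d):
    q=np.vstack([disc(p[:2]+d,p[2]-.0156,.017),disc(p[:2]+d,p[2]-.0116,.017)])
    return [q[:,0].min()-P(230,0)[0],q[:,0].max()-P(406,0)[0],q[:,1].max()-P(0,296)[1]]
r=least_squares(f,[0,0],diff_step=1e-3,x_scale=.001);print(r.x,r.fun)
e=at_z(s,*P(345,482),.045);print('eye',e)
# eye outer ellipse x 300-388, y 450-517
q=disc(e[:2],.045,.00785);print(q.min(0),q.max(0),P(300,450),P(388,517))
ax=np.r_[p[:2]+r.x,0]
print('move',(e-ax)[:2]*1000)
for n,dz in [('tip',-.0706),('collar bot',-.0586),('collar top',-.0556)]:
    u=proj(s,[ax[0],ax[1],p[2]+dz]);print(n,(u-[235,205]+.5)*12-.5)
```

```text
[ 0.00448492 -0.00125696] [-0.18221585  0.18279768 -0.00662038]
eye [0.56877097 0.14094447 0.045     ]
[259.97052166 242.2780311 ] [266.61174496 247.16673712] (259.5416666666667, 242.04166666666666) (266.875, 247.625)
move [-4.85395885  3.38143348]
tip [327.95768609 432.43788099]
collar bot [325.95575093 390.00659231]
collar top [325.45031902 379.29389404]
```

Eye centre is at crop (345,482), and guard and collar centre are at x≈318–330. The tool sits about 4 mm too far in +x and 3 mm short in y. I'll correct that and feel downward.

servo_tool(rows="-2 2 0 0;-2 1 0 0;0 0 0 0;0 0 -3 0;0 0 -3 0;0 0 0 0")

```text
time_s: 7.5
ee_pos: [0.5644, 0.1416, 0.1173]
orientation: [-3.142, 0.001, 0.147]
contact_force: [-1.3, -0.1, -1.0]
opening: 0.02
grasp_force: 108.1
```

servo_tool(rows="0 0 -2 0;0 0 -2 0;0 0 -2 0;0 0 -2 0;0 0 0 0;0 0 0 0;0 0 0 0")

```text
time_s: 8.38
ee_pos: [0.5648, 0.1417, 0.1102]
orientation: [3.142, -0.0, 0.147]
contact_force: [-0.1, -0.3, -0.9]
opening: 0.0198
grasp_force: 108.1
```

Run:
```python
from h import *
o=ctrl.get_obs();p=o['ee_pos'];print(p,o['contact_force'],o['ft_torque'])
s=snap('side','s3')
a=cv2.resize(s['pixels'][210:255,235:295,::-1],(800,600),interpolation=cv2.INTER_CUBIC)
cv2.imwrite('pics/c4.png',a)
```

```text
[0.56482925 0.14172498 0.11016677] [-0.09536232 -0.2683344  -0.92469873] [ 0.04110075 -0.04817109 -0.01816408]
```

View pics/c4.png

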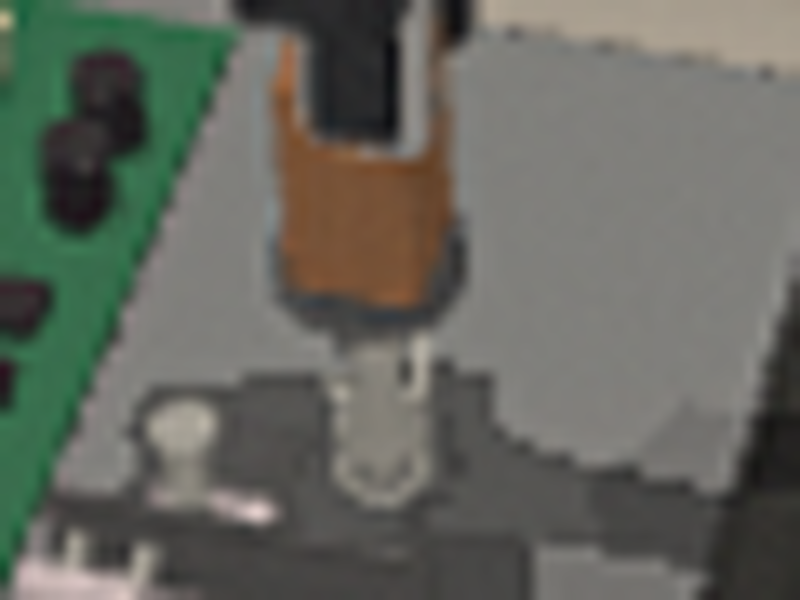

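The pin is in the eye (ring at ≈(380,485) around the collar), with no contact force. I'll go 2 mm deeper, then draw.

servo_tool(rows="0 0 -1 0;0 0 -1 0;0 0 0 0;0 2 0 0;0 2 0 0;0 2 0 0;0 2 0 0;0 2 0 0;0 0 0 0;0 0 0 0")

```text
time_s: 9.68
ee_pos: [0.5648, 0.1516, 0.1081]
orientation: [3.141, -0.0, 0.147]
contact_force: [1.1, -2.1, -1.4]
opening: 0.0201
grasp_force: 108.2
```

servo_tool(rows="0 2 0 0;0 2 0 0;0 2 0 0;0 2 0 0;0 2 0 0;0 0 0 0;0 0 0 0")

```text
time_s: 10.55
ee_pos: [0.5648, 0.1616, 0.108]
orientation: [3.141, -0.0, 0.147]
contact_force: [1.9, -4.7, -0.4]
opening: 0.0198
grasp_force: 108.2
```

servo_tool(rows="0 2 0 0;0 2 0 0;0 2 0 0;0 2 0 0;0 0 0 0;0 0 0 0")

```text
time_s: 11.3
ee_pos: [0.5649, 0.1693, 0.108]
orientation: [3.14, -0.0, 0.147]
contact_force: [2.7, -5.2, -1.1]
opening: 0.0201
grasp_force: 108.3
```

servo_tool(rows="0 1 0 0;0 1 0 0;0 1 0 0;0 1 0 0;0 1 0 0;0 1 0 0;0 0 0 0;0 0 0 0")

```text
time_s: 12.3
ee_pos: [0.5649, 0.1749, 0.108]
orientation: [3.14, -0.0, 0.147]
contact_force: [2.5, -6.2, -1.1]
opening: 0.0198
grasp_force: 108.3
```

```bash
cat >> h.py <<'E'
def force(n=6):
    F=[]
    for i in range(n): viewer.snapshot('side'); F.append(ctrl.get_obs()['contact_force'])
    F=np.array(F);c,w=np.cos(.148),np.sin(.148);m=F.mean(0)
    print('t',ctrl.get_obs()['time_s'],'pos',ctrl.get_obs()['ee_pos'].round(4),'Fx %.2f Fy %.2f Fz %.2f (inst) sd %.2f'%(c*m[0]+w*m[1],-w*m[0]+c*m[1],m[2],F[:,1].std()))
E
python3 -c "
from h import *
force()
s=snap('side','s4')
a=cv2.resize(s['pixels'][210:270,225:305,::-1],(800,600),interpolation=cv2.INTER_CUBIC)
cv2.imwrite('pics/c5.png',a)"
```

```text
t 12.6 pos [0.565  0.1749 0.108 ] Fx 1.43 Fy -6.62 Fz -0.93 (inst) sd 0.41
```

View pics/c5.png

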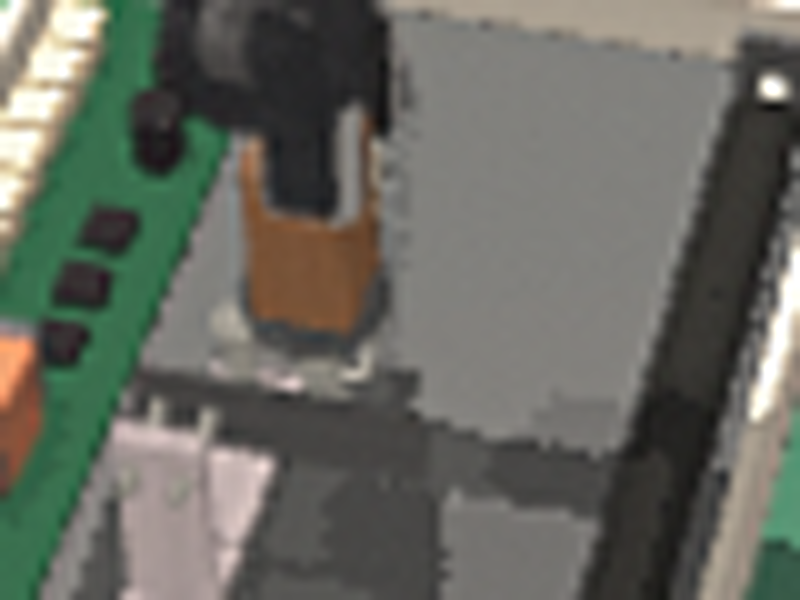

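The plate (dark bar, crop (140–420, 375–440)) now hides the eye, with the guard just inside it. There's no touch yet, so I'll advance in small felt steps.

servo_tool(rows="0 1 0 0;0 1 0 0;0 0 0 0;0 0 0 0")

```text
time_s: 13.15
ee_pos: [0.565, 0.1768, 0.108]
orientation: [3.139, -0.0, 0.147]
contact_force: [2.2, -6.9, -0.8]
opening: 0.02
grasp_force: 108.4
```

```bash
python3 -c "
from h import *
force(8)
s=load('s4')
P=lambda x,y:(225+(x+.5)/10-.5,210+(y+.5)/10-.5)
pv=np.array([.6195,.0368,0]);c,w=np.cos(.148),np.sin(.148)
for z,L in((.078,[(150,372),(300,385),(415,378)]),(.056,[(130,408),(300,430),(430,440)])):
  for p in L:
    d=at_z(s,*P(*p),z)-pv;print(z,p,'inst x %.1f y %.1f'%(1e3*(c*d[0]+w*d[1]),1e3*(-w*d[0]+c*d[1])))
"
```

```text
t 13.55 pos [0.565  0.1768 0.108 ] Fx 1.01 Fy -6.61 Fz -0.88 (inst) sd 0.48
0.078 (150, 372) inst x 6.5 y 158.2
0.078 (300, 385) inst x -27.5 y 154.2
0.078 (415, 378) inst x -52.0 y 146.2
0.056 (130, 408) inst x 15.1 y 151.0
0.056 (300, 430) inst x -24.8 y 148.4
0.056 (430, 440) inst x -54.5 y 144.5
```

servo_tool(rows="0 1 0 0;0 1 0 0;0 0 0 0;0 0 0 0")

```text
time_s: 14.05
ee_pos: [0.565, 0.1786, 0.108]
orientation: [3.139, -0.0, 0.147]
contact_force: [1.9, -7.1, -0.8]
opening: 0.02
grasp_force: 108.4
```

```bash
python3 -c "
from h import *
force(8)"
```

```text
t 14.45 pos [0.565  0.1786 0.108 ] Fx 1.29 Fy -6.96 Fz -1.08 (inst) sd 0.65
```

servo_tool(rows="0 1 0 0;0 0.5 0 0;0 0 0 0;0 0 0 0")

```text
time_s: 14.95
ee_pos: [0.565, 0.18, 0.108]
orientation: [3.139, -0.0, 0.147]
contact_force: [2.7, -7.3, -1.3]
opening: 0.0196
grasp_force: 108.4
```

```bash
python3 -c "
from h import *
force(8)"
```

```text
t 15.35 pos [0.565 0.18  0.108] Fx 1.50 Fy -7.44 Fz -1.40 (inst) sd 0.43
```

servo_tool(rows="0 1 0 0;0 0.5 0 0;0 0 0 0;0 0 0 0")

```text
time_s: 15.85
ee_pos: [0.565, 0.1814, 0.108]
orientation: [3.139, -0.0, 0.147]
contact_force: [3.0, -7.5, -1.1]
opening: 0.0201
grasp_force: 108.5
```

```bash
python3 -c "
from h import *
force(8)"
```

```text
t 16.25 pos [0.5651 0.1814 0.108 ] Fx 1.11 Fy -7.98 Fz -1.53 (inst) sd 0.34
```

servo_tool(rows="0 1 0 0;0 0 0 0;0 0 0 0")

```text
time_s: 16.62
ee_pos: [0.5651, 0.1824, 0.108]
orientation: [3.138, -0.0, 0.147]
contact_force: [2.4, -7.3, -1.7]
opening: 0.0201
grasp_force: 108.5
```

```bash
python3 -c "
from h import *
force(10)
s=snap('side','s5')
a=np.vstack([cv2.resize(load(n)['pixels'][235:260,225:285,::-1],(720,300),interpolation=cv2.INTER_CUBIC) for n in('s4','s5')])
cv2.imwrite('pics/c6.png',a)"
```

```text
t 17.125 pos [0.5651 0.1823 0.108 ] Fx 1.37 Fy -7.61 Fz -1.08 (inst) sd 0.31
```

View pics/c6.png

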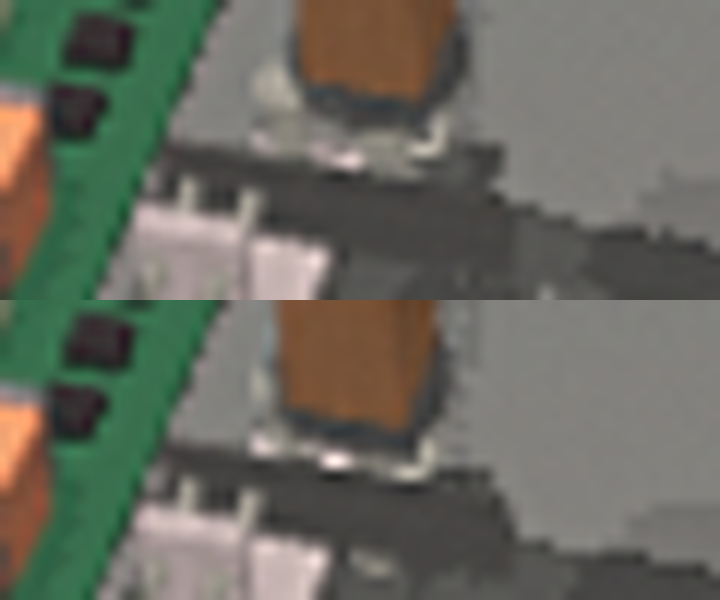

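The plate (second strip, y≈450–540) hasn't moved, and the eye's far rim shows beneath it at (375,562). There's no touch yet. I'll compute the gap.

```bash
python3 -c "
from h import *
s=load('s5')
P=lambda x,y:(225+(x+.5)/12-.5,235+(y-300+.5)/12-.5)
pv=np.array([.6195,.0368,0]);c,w=np.cos(.148),np.sin(.148)
def I(p,z):
    d=at_z(s,*P(*p),z)-pv;print(p,z,'inst x %.1f y %.1f'%(1e3*(c*d[0]+w*d[1]),1e3*(-w*d[0]+c*d[1])))
I((375,570),.0435)
I((180,450),.078);I((490,472),.078);I((520,540),.056);I((330,540),.056)
I((257,395),.057)
"
```

```text
(375, 570) 0.0435 inst x -27.8 y 150.4
(180, 450) 0.078 inst x 6.2 y 159.1
(490, 472) 0.078 inst x -51.8 y 151.0
(520, 540) 0.056 inst x -56.0 y 147.2
(330, 540) 0.056 inst x -20.9 y 155.6
(257, 395) 0.057 inst x 3.2 y 123.6
```

servo_tool(rows="0 1 0 0;0 0 0 0;0 0 0 0")

```text
time_s: 17.55
ee_pos: [0.5651, 0.1833, 0.108]
orientation: [3.138, -0.0, 0.147]
contact_force: [2.1, -8.4, -2.0]
opening: 0.0198
grasp_force: 108.5
```

```bash
python3 -c "
from h import *
force(10)"
```

```text
t 18.05 pos [0.5651 0.1833 0.108 ] Fx 1.22 Fy -8.13 Fz -1.22 (inst) sd 0.41
```

servo_tool(rows="0.3 1 0 0;0.3 1 0 0;0 0 0 0;0 0 0 0")

```text
time_s: 18.55
ee_pos: [0.5657, 0.1852, 0.108]
orientation: [3.138, -0.0, 0.147]
contact_force: [2.7, -8.1, 0.2]
opening: 0.0198
grasp_force: 108.5
```

```bash
python3 -c "
from h import *
force(10)"
```

```text
t 19.05 pos [0.5657 0.1852 0.108 ] Fx 1.54 Fy -8.53 Fz -0.98 (inst) sd 0.44
```

servo_tool(rows="0.3 1 0 0;0.2 0.5 0 0;0 0 0 0;0 0 0 0")

```text
time_s: 19.55
ee_pos: [0.5661, 0.1864, 0.1079]
orientation: [3.137, 0.0, 0.147]
contact_force: [2.3, -9.3, -1.9]
opening: 0.02
grasp_force: 108.6
```

```bash
python3 -c "
from h import *
force(10)"
```

```text
t 20.05 pos [0.5661 0.1864 0.1079] Fx 1.21 Fy -9.26 Fz -0.98 (inst) sd 0.49
```

servo_tool(rows="0.2 0.8 0 0;0 0 0 0;0 0 0 0")

```text
time_s: 20.42
ee_pos: [0.5663, 0.187, 0.1079]
orientation: [3.137, 0.0, 0.147]
contact_force: [2.7, -9.9, 0.3]
opening: 0.0202
grasp_force: 108.7
```

```bash
python3 -c "
from h import *
force(10)"
```

```text
t 20.925 pos [0.5663 0.187  0.1079] Fx 0.92 Fy -9.37 Fz -0.77 (inst) sd 0.60
```

servo_tool(rows="0.2 0.8 0 0;0 0 0 0;0 0 0 0")

```text
time_s: 21.3
ee_pos: [0.5664, 0.1875, 0.1079]
orientation: [3.136, 0.001, 0.147]
contact_force: [2.1, -10.6, -0.4]
opening: 0.02
grasp_force: 108.7
```

```bash
python3 -c "
from h import *
force(12)"
```

```text
t 21.9 pos [0.5665 0.1875 0.1079] Fx 0.66 Fy -10.22 Fz -0.68 (inst) sd 0.61
```

Touch is felt: the excess is about 1.2 N, so roughly 1 mm of stop travel. A hair more, then I'll ease off slightly and swing in.

servo_tool(rows="0 0.4 0 0;0 0 0 0;0 0 0 0;0.2 -1 0 0;0 -0.5 0 0;1.5 0.2 0 0;1.5 0.2 0 0;1.5 0.2 0 0;1.5 0.2 0 0;1.5 0.2 0 0;1.5 0.3 0 0;1.5 0.2 0 0;1.5 0.2 0 0;0 0 0 0")

```text
time_s: 23.65
ee_pos: [0.5784, 0.1885, 0.1077]
orientation: [3.137, 0.001, 0.147]
contact_force: [0.3, -9.6, -1.0]
opening: 0.0199
grasp_force: 108.7
```

```bash
python3 -c "
from h import *
force(8)"
```

```text
t 24.05 pos [0.5784 0.1885 0.1077] Fx 0.55 Fy -9.18 Fz -1.14 (inst) sd 0.37
```

servo_tool(rows="1.5 0.2 0 0;1.5 0.2 0 0;1.5 0.2 0 0;1.5 0.2 0 0;1.5 0.3 0 0;1.5 0.2 0 0;1.5 0.2 0 0;0 0 0 0")

```text
time_s: 25.05
ee_pos: [0.5887, 0.19, 0.1076]
orientation: [3.137, 0.002, 0.147]
contact_force: [0.7, -8.5, -0.8]
opening: 0.0201
grasp_force: 108.7
```

```bash
python3 -c "
from h import *
force(8)
s=snap('side','s6');t=snap('top','t6')
a=cv2.resize(s['pixels'][215:265,225:285,::-1],(720,600),interpolation=cv2.INTER_CUBIC)
cv2.imwrite('pics/c7.png',a)"
```

```text
t 25.45 pos [0.5886 0.1899 0.1075] Fx 0.16 Fy -9.21 Fz -0.95 (inst) sd 0.44
```

View pics/c7.png

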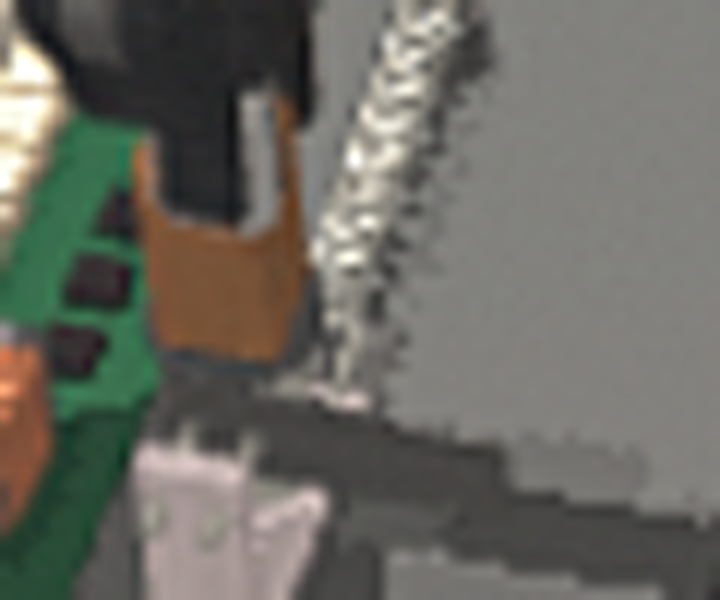

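The handle has swung in toward the slot line, with the eye hidden by the plate (crop ≈(235,360) above it). I'll nudge further in +x and feel for the post.

servo_tool(rows="1 0.15 0 0;1 0.15 0 0;0.5 0 0 0;0 0 0 0;0 0 0 0")

```text
time_s: 26.18
ee_pos: [0.591, 0.1903, 0.1075]
orientation: [3.137, 0.002, 0.147]
contact_force: [0.6, -9.1, -1.4]
opening: 0.0199
grasp_force: 108.7
```

```bash
python3 -c "
from h import *
force(10)"
```

```text
t 26.675 pos [0.591  0.1902 0.1075] Fx -0.17 Fy -8.81 Fz -0.82 (inst) sd 0.32
```

servo_tool(rows="1 0.15 0 0;1 0.15 0 0;0 0 0 0;0 0 0 0")

```text
time_s: 27.18
ee_pos: [0.593, 0.1905, 0.1075]
orientation: [3.137, 0.002, 0.147]
contact_force: [1.0, -9.4, -0.9]
opening: 0.0204
grasp_force: 108.7
```

```bash
python3 -c "
from h import *
force(10)"
```

```text
t 27.675 pos [0.593  0.1905 0.1075] Fx -0.17 Fy -8.93 Fz -0.88 (inst) sd 0.39
```

servo_tool(rows="1 0.15 0 0;0.5 0.1 0 0;0 0 0 0;0 0 0 0")

```text
time_s: 28.18
ee_pos: [0.5944, 0.1908, 0.1075]
orientation: [3.137, 0.002, 0.147]
contact_force: [0.4, -9.6, -0.9]
opening: 0.0198
grasp_force: 108.7
```

```bash
python3 -c "
from h import *
force(10)"
```

```text
t 28.675 pos [0.5944 0.1908 0.1074] Fx -0.45 Fy -8.99 Fz -0.97 (inst) sd 0.61
```

servo_tool(rows="1 0.15 0 0;0.5 0.1 0 0;0 0 0 0;0 0 0 0")

```text
time_s: 29.18
ee_pos: [0.5958, 0.191, 0.1074]
orientation: [3.137, 0.003, 0.147]
contact_force: [0.9, -9.2, -0.4]
opening: 0.0196
grasp_force: 108.7
```

```bash
python3 -c "
from h import *
force(8)"
```

```text
t 29.575 pos [0.5958 0.191  0.1074] Fx -0.34 Fy -9.24 Fz -0.91 (inst) sd 0.58
```

servo_tool(rows="1 0.15 0 0;0.5 0.1 0 0;0 0 0 0")

```text
time_s: 29.95
ee_pos: [0.5971, 0.1912, 0.1073]
orientation: [3.137, 0.003, 0.147]
contact_force: [0.5, -10.0, 0.0]
opening: 0.02
grasp_force: 108.7
```

```bash
python3 -c "
from h import *
force(6)
s=snap('top','t7')
a=cv2.resize(s['pixels'][180:230,215:295,::-1],(800,500),interpolation=cv2.INTER_CUBIC)
cv2.imwrite('pics/c8.png',a)"
```

```text
t 30.25 pos [0.5971 0.1912 0.1074] Fx -1.39 Fy -8.89 Fz -0.29 (inst) sd 0.63
```

Side contact with the post is felt (Fx jumped −1 N). I'll back off 1 mm and ease back.

servo_tool(rows="-1 -0.1 0 0;0.15 -1 0 0;0.15 -1 0 0;0.15 -1 0 0;0.15 -1 0 0;0.15 -1 0 0;0.15 -1 0 0;0 0 0 0")

```text
time_s: 31.3
ee_pos: [0.5971, 0.1858, 0.1074]
orientation: [3.139, 0.003, 0.147]
contact_force: [0.6, -7.2, -0.8]
opening: 0.02
grasp_force: 108.6
```

```bash
python3 -c "
from h import *
force(6)"
```

```text
t 31.6 pos [0.597  0.1858 0.1074] Fx -0.95 Fy -7.35 Fz -0.62 (inst) sd 0.78
```

servo_tool(rows="-0.4 -1 0 0;0 -1 0 0;0 0 0 0;0 0 0 0")

```text
time_s: 32.1
ee_pos: [0.5967, 0.1842, 0.1075]
orientation: [3.14, 0.002, 0.147]
contact_force: [1.3, -5.5, -0.9]
opening: 0.0201
grasp_force: 108.6
```

```bash
python3 -c "
from h import *
force(6)"
```

```text
t 32.4 pos [0.5967 0.1842 0.1075] Fx -0.44 Fy -6.68 Fz -1.03 (inst) sd 0.38
```

servo_tool(rows="0.1 -1 0 0;0 0 0 0;0 0 0 0")

```text
time_s: 32.78
ee_pos: [0.5968, 0.1837, 0.1075]
orientation: [3.141, 0.002, 0.147]
contact_force: [-0.0, -6.0, -1.5]
opening: 0.0197
grasp_force: 108.5
```

```bash
python3 -c "
from h import *
force(5)"
```

```text
t 33.025 pos [0.5967 0.1837 0.1075] Fx -0.30 Fy -5.69 Fz -1.23 (inst) sd 0.42
```

servo_tool(rows="0.1 -1 0 0;0.1 -1 0 0;0 0 0 0;0 0 0 0")

```text
time_s: 33.52
ee_pos: [0.5973, 0.1824, 0.1077]
orientation: [-3.141, 0.001, 0.147]
contact_force: [-1.2, -2.8, -1.7]
opening: 0.0201
grasp_force: 108.4
```

```bash
python3 -c "
from h import *
force(5)"
```

```text
t 33.775 pos [0.5975 0.1823 0.1078] Fx -0.94 Fy -3.07 Fz -2.03 (inst) sd 0.57
```

servo_tool(rows="-0.3 -1 0 0;-0.2 -1 0 0;0 0 0 0;0 0 0 0")

```text
time_s: 34.28
ee_pos: [0.5973, 0.1806, 0.1082]
orientation: [-3.141, -0.0, 0.147]
contact_force: [-0.4, -0.3, -0.3]
opening: 0.0199
grasp_force: 108.6
```

```bash
python3 -c "
from h import *
force(5)"
```

```text
t 34.525 pos [0.5973 0.1803 0.1081] Fx -0.27 Fy -0.57 Fz -0.83 (inst) sd 0.21
```

Force is gone and the post holds the spring. One more mm toward centre, then straight up.

servo_tool(rows="0.1 -1 0 0;0 0 0 0;0 0 0 0;0 0 2 0;0 0 2 0;0 0 2 0;0 0 0 0")

```text
time_s: 35.4
ee_pos: [0.5975, 0.1792, 0.1144]
orientation: [-3.142, -0.001, 0.147]
contact_force: [-0.4, -0.5, -1.0]
opening: 0.02
grasp_force: 108.6
```

servo_tool(rows="0 0 10 0;0 0 20 0;0 0 25 0;0 0 20 0;-3 -20 0 5;-6 -38 0 8;-6 -40 0 9;-6 -40 0 9;-6 -40 0 9;-6 -40 0 9;-6 -40 0 9;-6 -40 0 9;-6 -40 0 9;-6 -40 0 9;-5 -30 0 0;-3 -20 0 0;-0.5 -6.5 0 0;0 0 0 0;0 0 0 0")

```text
time_s: 37.78
ee_pos: [0.532, -0.2544, 0.189]
orientation: [-3.142, -0.0, 1.632]
contact_force: [1.3, 0.1, -1.0]
opening: 0.02
grasp_force: 108.6
```

Run:
```python
from h import *
o=ctrl.get_obs();print(o['time_s'],o['ee_pos'],o['orientation'],o['contact_force'])
t=snap('top','t8');s=snap('side','s8')
c,w=np.cos(.148),np.sin(.148);pv=np.array([.6195,.0368])
# rectified deck view at spring height: brightness along inst x for each y
for nm,S in(('top',t),('side',s)):
    g=cv2.cvtColor(S['pixels'],cv2.COLOR_RGB2GRAY).astype(np.float32)
    for y in range(10,165,8):
        xs=np.arange(-52,24,2)
        uv=np.array([proj(S,[pv[0]+c*x/1e3-w*y/1e3,pv[1]+w*x/1e3+c*y/1e3,.045]) for x in xs],np.float32)
        v=cv2.remap(g,uv[:,0],uv[:,1],cv2.INTER_LINEAR).ravel()
        print(nm,y,' '.join('%3d'%k for k in v))
```

```text
37.775 [ 0.5320332  -0.25437928  0.18900899] [-3.14156385e+00 -3.91266159e-04  1.63175045e+00] [ 1.28946664  0.11813133 -0.98461242]
top 10 123 123 123 122 123 123 123 123 123 123 122 122 123 122 122 122 122 121 119 116 109 102 103 113 131 136 129 121 116 116 117 118 119 118 118 119 118 117
top 18 122 124 123 122 123 123 122 122 122 122 123 122 122 122 123 122 122 121 120 117 115 112 107 107 113 118 118 112 112 116 118 119 118 118 119 118 118 118
top 26 123 123 123 123 122 122 122 122 122 123 123 122 122 123 123 123 123 121 119 117 111 102  94  94 103 118 131 133 127 120 118 118 119 119 118 118 118 117
top 34 123 123 123 122 122 122 122 122 123 122 123 123 122 122 122 122 122 120 119 117 114 112 109 106 110 119 121 118 116 118 119 119 119 119 119 118 118 117
top 42 123 123 123 123 123 123 123 122 121 122 123 122 122 122 122 122 122 121 120 118 114 111 105 107 114 122 128 132 135 132 125 120 119 118 118 119 118 118
top 50 123 123 122 122 122 122 121 121 121 121 121 121 122 123 122 121 121 120 118 114 109 103  98  99 108 126 136 140 140 137 131 124 120 119 119 119 119 116
top 58 123 12
[... 4728 characters left out ...]
  78  95 106  96  85  77  78  88  98 102  93  84  77  71
side 138  91  70  60  62  62  62  62  63  64  64  64  63  63  62  63  63  63  63  62  63  63  62  62  61  62  89 132 159  61  54  59  78 114 139  72  79 100  99
side 146  73  64  66  65  70  67  66  66  68  67  69  70  67  66  67  64  55  74  90  85  83  95  92  92 100 158 228 223 211 193 192 214 237 215 209 214 174 106
side 154 119 119 118 118 117 117 118 118 118 118 118 119 119 119 118 112 130 214 241 234 219 198 187 173 134 129 154 158 146 144 133 135 151 164 152 149 119  80
side 162 117 117 117 118 117 117 117 116 116 116 116 116 117 118 115 104 126 212 241 239 225 199 240 143 128 151 178 192 135 140 140 149 175 198 129 119 111  91
```

The spring lies straight along the slot line, stretched and holding. Now the puller goes back in its hole.

servo_tool(rows="-0.5 -0.5 -10 0;0 0 -15 0;0 0 -15 0;0 0 -15 0;0 0 -12 0;0 0 -10 0;0 0 -8 0;0 0 -5 0;0 0 0 0;0 0 0 0")

```text
time_s: 39.12
ee_pos: [0.5316, -0.256, 0.0995]
orientation: [3.141, 0.001, 1.631]
contact_force: [-0.0, 0.5, -0.5]
opening: 0.0201
grasp_force: 108.6
```

servo_tool(rows="0 0 -3 0;0 0 -3 0;0 0 -1 0;0 0 0 0;0 0 0 0")

```text
time_s: 39.75
ee_pos: [0.5314, -0.2559, 0.0921]
orientation: [3.142, 0.0, 1.631]
contact_force: [-0.6, 0.3, -1.6]
opening: 0.0198
grasp_force: 108.6
```

servo_tool(rows="0 0 -1 0;0 0 -1 0;0 0 0 0;0 0 0 0")

```text
time_s: 40.25
ee_pos: [0.5316, -0.2561, 0.0906]
orientation: [3.141, 0.001, 1.631]
contact_force: [-0.4, 0.3, 2.3]
opening: 0.0201
grasp_force: 109.1
```

servo_tool(rows="0 0 0 0;0 0 0 0;0 0 0 0;0 0 0 0;0 0 0 0;0 0 5 0", fingers=75)

```text
time_s: 41.0
ee_pos: [0.531, -0.2556, 0.0946]
orientation: [-3.141, -0.001, 1.631]
contact_force: [-0.8, -0.1, 0.2]
opening: 0.0644
grasp_force: 0.0
```

servo_tool(rows="0 0 15 0;0 0 25 0;0 0 30 0;0 0 30 0;0 0 30 0;-40 -20 20 0;-40 -20 0 0;-40 -20 0 0;0 0 0 0;0 0 0 0;0 0 0 0")

```text
time_s: 42.38
ee_pos: [0.4121, -0.3154, 0.2454]
orientation: [3.141, 0.0, 1.632]
contact_force: [0.4, -0.1, -0.2]
opening: 0.0642
grasp_force: 0.0
```

Run:
```python
from h import *
o=ctrl.get_obs();print(o['time_s'],o['ee_pos'],o['contact_force'],o['opening'])
for n in('top','side'):
    a=load(n+'0')['pixels'];b=snap(n,n+'9')['pixels']
    def m(x):
        x=x.astype(int);k=(x[...,0]>x[...,2]+35)&(x[...,0]>x[...,1]+15)&(x[...,1]>35)&(x[...,0]<235)&(x[...,1]>x[...,0]*.35)
        r=np.zeros_like(k);r[(slice(215,255),slice(395,432)) if n=='top' else (slice(125,160),slice(318,342))]=1;return np.argwhere(k&r.astype(bool))
    for x in(a,b):
        q=m(x);print(n,len(q),q.mean(0),q.min(0),q.max(0))
```

```text
42.375 [ 0.41209654 -0.31542835  0.24535652] [ 0.42470097 -0.10069251 -0.15752405] 0.0642124271060919Traceback (most recent call last):
  File "<stdin>", line 4, in <module>
  File "h.py", line 4, in snap
    s=viewer.snapshot(n); np.savez(f'{tag}.npz',**{k:np.array(v) for k,v in s.items()})
ValueError: 200 camera calls are used up
```

```bash
python3 -c "
from station import ctrl
print(ctrl.sign_off())"
```

```text
the job is handed in; nothing more can be done
None
```

I handed the job in at about 42 s of the 61 s allowed: camera readings show the spring lying straight on the slot line, held by the post. The stop plate was pushed about 1 to 1.5 mm, estimated from force, and the puller was released in its stand hole. I couldn't check the puller's final resting position by camera because the 200 calls ran out, so that rests on the arm's position and force readings.

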